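Draw the T-key out through the tester's slotted guard and hang it up

ROBOT

A 7-joint arm with a two-finger parallel gripper is mounted at the origin on the work surface. World frame = base frame: x ahead of the robot, y to its left, z up, the work surface at z = 0. Lengths are in m, angles in rad, forces in N, time in s.
With the tool pointing down it reaches from about 0.4 to 0.85 m from the base axis. Payload 4.4 kg.
Tool frame: the origin (TCP) lies at the very end of the fingers, on their centre line; the grasp point (between the pads) lies 19 mm behind it; z points along the fingers, y is the line along which they close (so a half turn about z gives the same grasp; the last joint's range is limited). The gripper opens to 94 mm and grips with 3 to 60 N. Pads are 16 mm wide; open, the fingers measure 119 mm over their backs; the gripper's body (75 mm by 177 mm) begins 78 mm behind the grasp point.
Start: joints at [-1.341, 0.628, 0.038, 1.517, -0.027, 0.996, -0.02], TCP at [0.189, 0.622, 0.205] pointing down, gripper open.
Joint ranges: [-3.06, 3.06], [-0.37, 2.12], [-1.25, 1.32], [0.18, 2.47], [-1.1, 4.24], [0.23, 1.98], [-2.94, 2.94]. Speed limits (rad/s): [2.57, 2.57, 3.14, 3.14, 3.14, 3.14, 3.14].

INTERFACE

Orientations are given as a rotation vector (axis times angle).
In Python, from cell import bot gives the robot as it stands.
- The arm moves only by the shell command python3 -m handwheel 'ROWS' [FORCE]. ROWS is JSON, a list of rows, each an object with "travel": the shift along the tool's x, y, z in m, a list of three; "rot": the turn, a rotation vector about the tool's x, y, z in degrees, a list of three; "hand": the gripper command: -1 is fully open, 1 is shut, values between are in proportion. In form: [{"travel": [tx, ty, tz], "rot": [ax, ay, az], "hand": hand}, ...]. A call has 1 to 12 rows; each row shifts and turns the commanded pose from where the row before left it, along the tool's axes as they then stand; what a row does not reach is not made up. A row lasts 1/12 s, in which the tool goes at most 41.7 mm and 7.16 degrees, less where a joint would pass 70% of its speed; a pose out of reach is approached as far as the arm can. A call with a gripper value outside its range is refused whole. The fingers move at their own pace and stop on an object; FORCE is the grip in N (left out, the last holds). Time passes only in rows, so rows that do not move let the fingers close. It gives the time, the measured TCP pose, the force, the opening and the grip force at its end, in the units of the state.
- bot.sense(): the state, without advancing time (a new reading comes with each control period).
- bot.grab_frame(name): name is "scene" or "top" or "wrist"; returns (picture, depth): 480x640x3 uint8, red, green, blue; 480x640 float32, m along the optical axis (not along the pixel's ray), 0 where there is no reading.
- bot.camera_params(name): a dict with "fx", "fy", "cx", "cy" (pixels), "pose" (4x4, takes a point from camera to world coordinates). Camera axes: x right, y down, z forward; pixel columns grow to the right and rows downward; lengths in m; the calibration is good to about 2 mm. A picture is of the moment at which its call begins: read the wrist's pose just before it. camera_params takes no time and is no camera call; for the wrist camera it gives the pose at the moment of the call.
- bot.sign_off(): hands the job in; it is judged then, once.
Trained networks look in the newest picture that a camera, given by its name, has taken for a name from the list of things; names that differ only in an ending like _2 or _b are one class to them, and where a whole thing is asked for, a point or a joint stands for the part that bears it (a point fixed in the world has none). Each returns a list of dicts, best first, with "score" (0 to 1); they miss things now and then, are a little off and sometimes report something else, mostly with a low value. They report only what shows in the picture. A call takes as long as a camera call. They do not tell look-alikes from the thing itself.
- bot.search_frame(camera, target): "at" ([x, y, z] in m, in world coordinates, good to about 4 mm: the middle of the surface that is visible of it).
- bot.cut_out(camera, target): "region" (480x640 bool, what is visible of it).
- bot.mark_of(camera, target): "at" ([x, y, z] in m, in world coordinates, good to about 4 mm: a listed point, or the origin of a listed thing).
The state is a dict: "time": time; "joint_positions": joint angles; "qvel": joint speeds; "effort": joint torques, N m; "eef_pos": TCP position; "tcp_rot": TCP orientation; "contact_force": force on the tool from outside, world axes, zero at the start; "moment": the same for the moment, N m; "gripper_width": finger opening in m; "grip_force": force on a finger pad.
Only numpy, scipy, OpenCV 4.12 (cv2) and the standard library are available. Lean on these libraries where they do the work, as an engineer would, in place of code of your own. Each camera call takes 0.05 s, during which the arm holds its last target. There are 200 camera calls.

TASK

Take the T-key out of the tester: turn it until its cross-bar lines up with the slot in the sloping guard, and draw it out through the slot. Then hang it up by its collar in the notch of the small stand, upright and let go. Leave the bottle, the brass weight and the white beaker where they are.

Things in the scene. Friction and masses are not known exactly. Their poses are not given: they have to be found in the camera images.
- key_grip (a point): Centre of the flat handle of the loose steel T-key (142 long, about 0.18 kg). Key axes: z up its shank from foot to handle, y along the wide side of handle and cross-bar (one plane), x across the flat; alike after a half turn about z. Handle: 12 (x) by 34 (y) by 48 (z). Starts above the guard, the shank through the slot, leaning a few degrees in its play.
- key_collar (a point): Centre of the underside of the key's round collar, 28 diameter and 6 high, 30 below key_grip along the shank; the handle starts on top of the collar. Below the collar the shank is round, 10 diameter, 46 long, down to the cross-bar. Axes as the key's.
- key_bar (a point): Centre of the key's cross-bar, 10 (x) by 64 (y) by 18 (z), 85 below key_grip along the shank. At the start it is caught below the guard, turned 50 to 90 degrees from the slot, one way or the other. Axes as the key's.
- key_foot (a point): Centre of the end face of the key's round foot (12 diameter, 24 long, below the cross-bar), 118 below key_grip. At the start it stands loosely in the socket. Axes as the key's.
- guard_slot (a point): Centre of the slot, on the upper face of the guard: an 88 square, 6 thick bare aluminium plate clamped (it does not turn) on the tester's blue sloping frame, tilted 25 degrees to one side. z: square to the plate, up and out, the way the key is drawn out; y: along the slot, anywhere within 40 degrees of level. Slot: closed rectangle 16 (x) by 76 (y). 80 above the bench.
- socket (a point): Centre of the mouth of the socket under the guard, on the slot's axis 38 below guard_slot: a hole 14 diameter, 22 deep in a fixed block 44 square, that holds the key's foot. From the mouth to the guard's underside are 32 clear (the frame has a wide round hole there), in which the 18 high cross-bar can be turned. z as guard_slot, x up the slope.
- tester: The tester's fixed base, origin on the bench below the socket; z up, the guard slopes down towards its -x, which points to the robot's left and somewhat towards the robot. The sloping frame is 130 by 160 (y), 4 thick. On the -y side a blue motor housing 105 high, 190 (x) by 85 (y), its near face 87 from the origin, with a small panel on top that is not used.
- stand_notch (a point): Centre of the notch in the upper face of the fixed bare steel stand's fork plate (8 thick), 130 above the bench. z up. Notch 16 wide (y); mouth, open to -x (robot side), 30 from here; end 20 from here to +x. Prongs 22 wide. Below the plate all is open down to the 12 high base, but for a column 56 from here to +x. The key hangs with its shank in the notch, collar on the prongs.
- bottle: Amber bottle, 60 diameter, 120 high, origin at its underside; a bystander
- weight: Brass weight with a knob, 40 diameter, 58 high, origin at its underside; a bystander
- beaker: White beaker, 64 diameter, 85 high, origin at its underside; a bystander
Things that resemble listed ones, but are neither listed nor needed, are in the scene too. Of the things like the part that bears key_grip, leave any that is blue, orange or red; of the rest the smaller one is meant.

How it is judged:
On the way:
1. the key is drawn right out through the guard: its foot is clear above the guard (z of key_foot in the frame of guard_slot above 0.003 m), for 0.2 s.
At the end, for the whole second after the job is handed in: The key hangs in the stand's notch: its collar's underside within 4 mm of the fork plate's upper face, its shank in the notch (within 6 mm of its centre line, between mouth and end), within 7 degrees of upright, at rest and let go (x of key_collar in the frame of stand_notch between -0.03 and 0.02 m and y of key_collar in the frame of stand_notch between -0.006 and 0.006 m and z of key_collar in the frame of stand_notch between -0.004 and 0.004 m and angle between key_collar's own z axis and vertical below 0.12 rad and linear speed of key below 0.03 m/s); the robot touches nothing.
It fails at once if the bottle is moved more than 30 mm (distance of bottle from where it was at the start of the episode above 0.03 m).
It fails at once if the weight is moved more than 30 mm (distance of weight from where it was at the start of the episode above 0.03 m).
It fails at once if the beaker is moved more than 30 mm (distance of beaker from where it was at the start of the episode above 0.03 m).
It also fails if it takes over 64 s, if anything falls off the work surface, if the arm or the gripper's body presses on something with over 40 N, if the wrist force passes 120 N, or if a joint passes its speed limit or range.

## Working session

There is one attempt and no reset: what is moved stays moved. The work goes in short steps, Python scripts to look and compute and a shell command to move; the robot and the scene stay as the last step left them, time stands still between calls to the robot, and variables do not carry over. Pictures are saved under pics/ and viewed, at most 10 in all, crops included, and the job is handed in when it is done.

```bash
ls; mkdir -p pics
python3 - <<'E'
from cell import bot
import cv2,numpy as np
s=bot.sense();print(s['time'],s['eef_pos'],s['tcp_rot'],s['gripper_width'])
ims=[]
for c in ["scene","top"]:
    p,d=bot.grab_frame(c);cv2.imwrite(f'pics/{c}0.png',p[:,:,::-1]);np.savez(f'{c}0.npz',p=p,d=d)
    for t in ["key_grip","key_collar","guard_slot","socket","tester","stand_notch","bottle","weight","beaker"]:
        print(c,t,[(np.round(r['at'],3).tolist(),round(r['score'],2)) for r in bot.mark_of(c,t)][:4])
E
```

```text
pics
0.0 [0.18927222 0.62115377 0.20457972] [-4.62834289e-01 -3.10711066e+00  2.85458692e-03] 0.0935465791575163
scene key_grip [([0.364, -0.184, 0.022], 0.96), ([0.898, -0.061, 0.019], 0.9), ([0.395, -0.503, 0.022], 0.84), ([0.429, -0.011, 0.013], 0.82)]
scene key_collar [([0.639, -0.165, 0.102], 0.94), ([0.368, -0.474, 0.019], 0.9), ([0.867, -0.062, 0.013], 0.74), ([0.326, -0.161, 0.022], 0.7)]
scene guard_slot [([0.645, -0.182, 0.077], 0.88)]
scene socket [([0.732, 0.0, 0.001], 0.65), ([0.644, -0.196, 0.043], 0.63)]
scene tester [([0.64, -0.21, -0.001], 0.73)]
scene stand_notch [([0.566, 0.205, 0.126], 0.88)]
scene bottle [([0.563, -0.455, -0.003], 0.57)]
scene weight [([0.731, -0.0, 0.003], 0.82), ([0.638, -0.166, 0.104], 0.34)]
scene beaker [([0.472, 0.409, -0.0], 0.81)]
top key_grip [([0.428, -0.008, 0.014], 0.8), ([0.398, -0.503, 0.022], 0.76), ([0.895, -0.058, 0.017], 0.75), ([0.361, -0.18, 0.025], 0.73)]
top key_collar [([0.326, -0.159, 0.016], 0.83), ([0.86, -0.056, 0.015], 0.67), ([0.64, -0.165, 0.104], 0.63), ([0.364, -0.47, 0.014], 0.61)]
top guard_slot [([0.644, -0.186, 0.077], 0.61)]
top socket [([0.642, -0.201, 0.044], 0.66)]
top tester [([0.643, -0.206, 0.002], 0.74)]
top stand_notch [([0.575, 0.211, 0.131], 0.77)]
top bottle [([0.563, -0.455, -0.001], 0.6)]
top weight [([0.734, 0.004, 0.004], 0.49)]
top beaker [([0.472, 0.413, -0.001], 0.94)]
```

View pics/scene0.png

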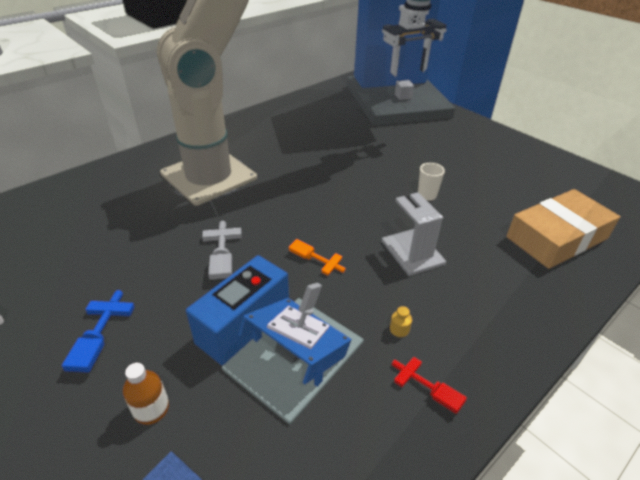

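View pics/top0.png

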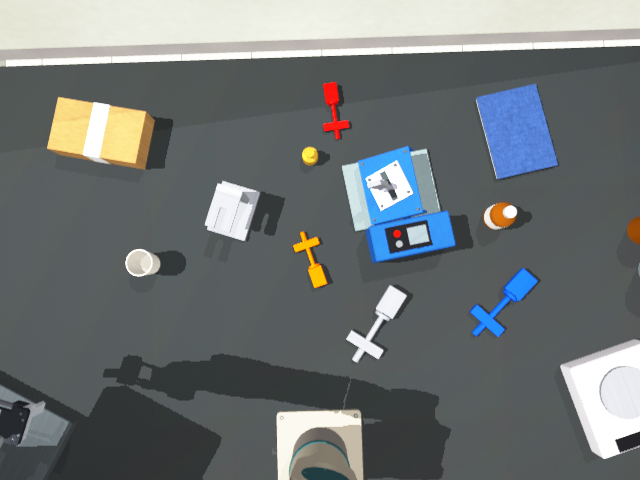

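Candidates for the key (scene px): steel T-key in the tester (308,300), larger grey/white key lying (220,250), and blue (100,330), orange (318,256) and red (428,385) keys. I choose the one in the tester: grey, the smaller one, with its shank through the guard.

```bash
cat > h.py <<'E'
from cell import bot
import numpy as np, cv2
from scipy.spatial.transform import Rotation as Rn
def cur():
    s=bot.sense();return np.array(s['eef_pos']),Rn.from_rotvec(s['tcp_rot'])
def plan(p1,R1,p0=None,R0=None,vmax=38,wmax=6.8,N=None):
    "N equal rows from pose 0 to pose 1"
    if p0 is None: p0,R0=cur()
    rel=R0.inv()*R1; rv=rel.as_rotvec(); d=R0.inv().apply(np.array(p1)-p0)
    n=N or int(max(np.ceil(np.linalg.norm(d)*1e3/vmax),np.ceil(np.degrees(np.linalg.norm(rv))/wmax),1))
    S=sum(Rn.from_rotvec(rv*k/n).as_matrix() for k in range(n))
    t=np.linalg.solve(S,d)
    print(n,'rows travel',np.round(t,4).tolist(),'rot',np.round(np.degrees(rv/n),2).tolist())
def axes(z,y):
    z=z/np.linalg.norm(z);y=y-z*(y@z);y/=np.linalg.norm(y);return Rn.from_matrix(np.c_[np.cross(y,z),y,z])
def cloud(name,d,P=None):
    P=P or bot.camera_params(name)
    v,u=np.mgrid[0:480,0:640]
    c=np.stack([(u-P['cx'])/P['fx']*d,(v-P['cy'])/P['fy']*d,d],-1)
    return c@P['pose'][:3,:3].T+P['pose'][:3,3]
E
python3 - <<'E'
from h import *
p,R=cur();print(np.round(R.as_matrix(),3))
P=bot.camera_params('wrist');T=np.eye(4);T[:3,:3]=R.as_matrix();T[:3,3]=p
print(np.round(np.linalg.inv(T)@P['pose'],3),P['fx'])
d=np.load('top0.npz');c=cloud('top',d['d']);im=d['p']
P=bot.camera_params('top');print(P['fx'],P['pose'][:3,3])
# guard plate: bright pixels near slot
m=(np.linalg.norm(c-[.644,-.184,.08],axis=2)<.07)&(im.min(2)>150)&(c[...,2]<.125)
q=c[m];
for _ in range(4):
    o=q.mean(0);n=np.linalg.svd(q-o,full_matrices=False)[2][2];n*=np.sign(n[2]);r=(q-o)@n;q=q[abs(r)<max(.003,1.5*r.std())]
print('plate',len(q),o,n,np.degrees(np.arccos(n[2])))
u,v=P['cx'],P['cy']
x=cv2.resize(im[135:265,320:470],None,fx=5,fy=4.6,interpolation=cv2.INTER_CUBIC);cv2.imwrite('pics/crop1.png',x[:,:,::-1])
for nn in (np.array([n[0],n[1],n[2]]),):
    t=np.array([.644,-.184,.079])+nn*.26
    R1=axes(-nn,np.array([-R.as_matrix()[0,1],-R.as_matrix()[1,1],0])); 
    for sg in (1,-1):
        R1=axes(-nn,sg*np.cross(nn,[0,1,0]));print(sg,t);plan(t,R1)
# stand
m=(np.linalg.norm(c-[.57,.208,.13],axis=2)<.09)&(abs(c[...,2]-.13)<.008)
ctr,sz,a=cv2.minAreaRect((c[m][:,:2]*1000).astype(np.float32));print('stand',ctr,sz,a,np.median(c[m][:,2]))
E
```

```text
[[-0.957  0.291 -0.   ]
 [ 0.291  0.957  0.   ]
 [ 0.     0.    -1.   ]]
[[ 0.001 -0.968 -0.25   0.072]
 [ 1.     0.001 -0.001  0.   ]
 [ 0.001 -0.25   0.968 -0.178]
 [ 0.     0.     0.     1.   ]] 340.74112608695697
536.380101592034 [ 0.41133693 -0.01761898  1.34514909]
plate 754 [ 0.63627475 -0.18749241  0.08238402] [-0.06439458  0.41939638  0.90551644] 25.107071384186785
1 [ 0.62725741 -0.07495694  0.31443427]
22 rows travel [0.0013, -0.0438, -0.0001] rot [1.17, 0.61, -4.73]
-1 [ 0.62725741 -0.07495694  0.31443427]
22 rows travel [-0.0404, -0.0043, 0.0037] rot [0.56, -1.09, 3.3]
stand (589.2317504882812, 202.92367553710938) (61.81900405883789, 100.19050598144531) 71.19903564453125 0.1306044000199159
```

View pics/crop1.png

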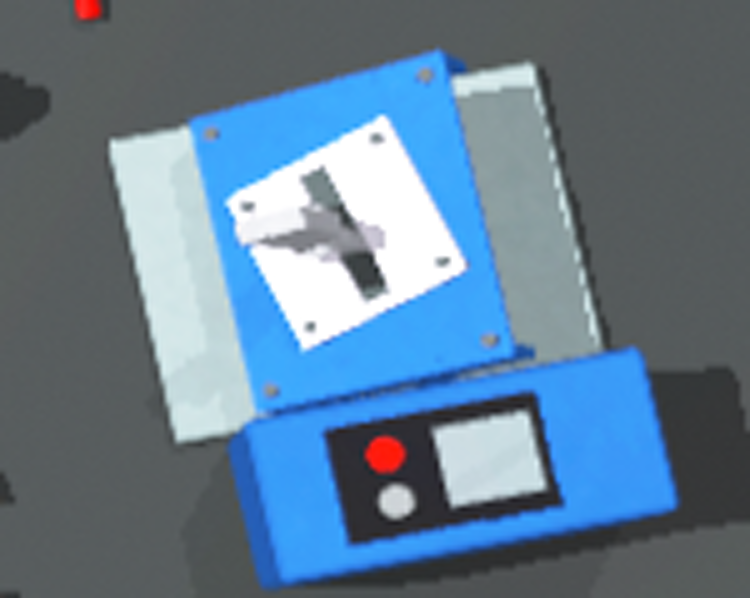

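The crop confirms the steel key stands in the slot. The slot shows dark from about (318,175) to (375,295), and the handle leans left at (270,228). Next I bring the wrist camera close.

Run:
```python
from h import *
n=np.array([-.0644,.4194,.9055])
p0,R0=cur(); t=np.array([.644,-.184,.079])+n*.15
R1=axes(-n,np.array([1.,0,0]))
Rm=axes(np.array([0,0,-1.]),np.array([.85,.5,0]));pm=np.array([.42,.32,.33])
plan(pm,Rm,vmax=36);plan(t,R1,pm,Rm,vmax=36);print(t)
```

```text
12 rows travel [-0.0311, -0.009, -0.0104] rot [0.0, -0.0, 3.55]
14 rows travel [-0.0328, 0.0057, 0.0153] rot [0.22, -1.8, 2.08]
[ 0.63434  -0.12109   0.214825]
```

```bash
python3 -m handwheel '[{"travel":[-0.0311,-0.009,-0.0104],"rot":[0,0,3.55],"hand":-1},{"travel":[-0.0311,-0.009,-0.0104],"rot":[0,0,3.55],"hand":-1},{"travel":[-0.0311,-0.009,-0.0104],"rot":[0,0,3.55],"hand":-1},{"travel":[-0.0311,-0.009,-0.0104],"rot":[0,0,3.55],"hand":-1},{"travel":[-0.0311,-0.009,-0.0104],"rot":[0,0,3.55],"hand":-1},{"travel":[-0.0311,-0.009,-0.0104],"rot":[0,0,3.55],"hand":-1},{"travel":[-0.0311,-0.009,-0.0104],"rot":[0,0,3.55],"hand":-1},{"travel":[-0.0311,-0.009,-0.0104],"rot":[0,0,3.55],"hand":-1},{"travel":[-0.0311,-0.009,-0.0104],"rot":[0,0,3.55],"hand":-1},{"travel":[-0.0311,-0.009,-0.0104],"rot":[0,0,3.55],"hand":-1},{"travel":[-0.0311,-0.009,-0.0104],"rot":[0,0,3.55],"hand":-1},{"travel":[-0.0311,-0.009,-0.0104],"rot":[0,0,3.55],"hand":-1}]'
python3 - <<'E'
from h import *
n=np.array([-.0644,.4194,.9055])
t=np.array([.644,-.184,.079])+n*.15
plan(t,axes(-n,np.array([1.,0,0])),vmax=36)
E
```

```text
time: 2.0
eef_pos: [0.4207, 0.3186, 0.3309]
tcp_rot: [1.565, 2.724, 0.001]
contact_force: [0.6, -0.4, 0.1]
gripper_width: 0.0943
grip_force: 0.0
14 rows travel [-0.0327, 0.0057, 0.0153] rot [0.22, -1.8, 2.07]
```

```bash
python3 -m handwheel '[{"travel":[-0.0327,0.0057,0.0153],"rot":[0.22,-1.8,2.07],"hand":-1},{"travel":[-0.0327,0.0057,0.0153],"rot":[0.22,-1.8,2.07],"hand":-1},{"travel":[-0.0327,0.0057,0.0153],"rot":[0.22,-1.8,2.07],"hand":-1},{"travel":[-0.0327,0.0057,0.0153],"rot":[0.22,-1.8,2.07],"hand":-1},{"travel":[-0.0327,0.0057,0.0153],"rot":[0.22,-1.8,2.07],"hand":-1},{"travel":[-0.0327,0.0057,0.0153],"rot":[0.22,-1.8,2.07],"hand":-1},{"travel":[-0.0327,0.0057,0.0153],"rot":[0.22,-1.8,2.07],"hand":-1},{"travel":[-0.0327,0.0057,0.0153],"rot":[0.22,-1.8,2.07],"hand":-1},{"travel":[-0.0327,0.0057,0.0153],"rot":[0.22,-1.8,2.07],"hand":-1},{"travel":[-0.0327,0.0057,0.0153],"rot":[0.22,-1.8,2.07],"hand":-1},{"travel":[-0.0327,0.0057,0.0153],"rot":[0.22,-1.8,2.07],"hand":-1},{"travel":[-0.0327,0.0057,0.0153],"rot":[0.22,-1.8,2.07],"hand":-1}]' | head -3
python3 -m handwheel '[{"travel":[-0.0327,0.0057,0.0153],"rot":[0.22,-1.8,2.07],"hand":-1},{"travel":[-0.0327,0.0057,0.0153],"rot":[0.22,-1.8,2.07],"hand":-1},{"travel":[0,0,0],"rot":[0,0,0],"hand":-1},{"travel":[0,0,0],"rot":[0,0,0],"hand":-1}]'
python3 - <<'E'
from h import *
P=bot.camera_params('wrist')
p,d=bot.grab_frame('wrist');cv2.imwrite('pics/w1.png',p[:,:,::-1]);np.savez('w1.npz',p=p,d=d,pose=P['pose'])
for t in ["key_grip","key_collar","guard_slot","tester"]:
    print(t,[(np.round(r['at'],4).tolist(),round(r['score'],2)) for r in bot.mark_of('wrist',t)][:3])
for t in ["key_grip"]:
  for r in bot.cut_out('wrist',t)[:2]:
    m=r['region'];v,u=np.nonzero(m);print(t,r['score'],m.sum(),u.min(),u.max(),v.min(),v.max())
E
```

```text
time: 3.0
eef_pos: [0.6178, -0.0494, 0.2175]
tcp_rot: [1.901, 2.084, -0.323]
time: 3.33
eef_pos: [0.6342, -0.1211, 0.2147]
tcp_rot: [1.942, 1.97, -0.371]
contact_force: [-0.4, 1.1, -0.1]
gripper_width: 0.0943
grip_force: 0.0
key_grip [([0.3624, -0.1848, 0.0201], 0.78), ([0.8978, -0.0557, 0.0165], 0.68), ([0.6362, -0.1557, 0.1284], 0.56)]
key_collar [([0.6328, -0.1662, 0.105], 0.87), ([0.8611, -0.0627, 0.0135], 0.8), ([0.6442, -0.2031, 0.0457], 0.75)]
guard_slot [([0.6453, -0.1825, 0.078], 0.63)]
tester [([0.6441, -0.2097, -0.0002], 0.74)]
key_grip 0.92 5051 453 621 40 113
key_grip 0.69 1640 3 169 0 29
```

View pics/w1.png

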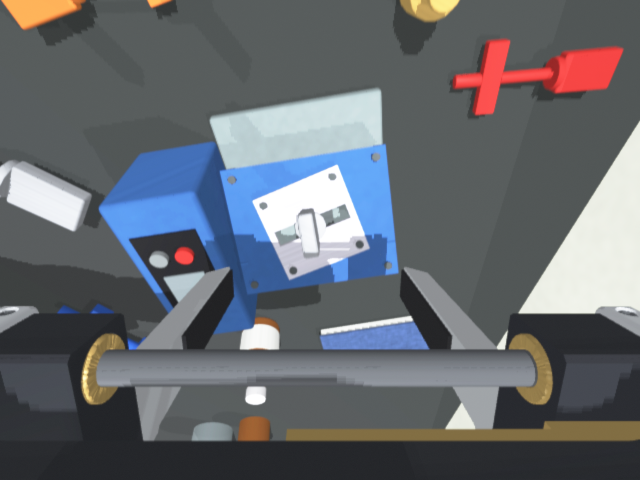

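Slot runs from about (278,238) to (350,212), the collar is at (308,232), and the handle's wide side lies near image-vertical. I fit both from depth.

Run:
```python
from h import *
z=np.load('w1.npz');im=z['p'].astype(int);P=bot.camera_params('wrist');c=cloud('wrist',z['d'],{**P,'pose':z['pose']})
s0=np.array([.6448,-.1825,.0783])
ok=(z['d']>0)&(np.linalg.norm(c-s0,axis=2)<.12)
w=ok&(im.min(2)>130)&(im.max(2)-im.min(2)<40)
n=np.array([-.0644,.4194,.9055])
q=c[w&(abs((c-s0)@n)<.006)]
for _ in range(5):
    o=q.mean(0);n=np.linalg.svd(q-o,full_matrices=False)[2][2];n*=np.sign(n[2]);r=(q-o)@n;q=q[abs(r)<max(.0015,2*r.std())]
print('plate n',n,np.degrees(np.arccos(n[2])),len(q),r.std())
ex=np.cross([0,0,1],n);ex/=np.linalg.norm(ex);ex=-ex if ex[0]<0 else ex;ey=np.cross(n,ex)  # ex level
h=(c-o)@n
def pc(m):return np.c_[(c[m]-o)@ex,(c[m]-o)@ey]*1000
m=w&(abs(h)<.003);m=cv2.morphologyEx(m.astype(np.uint8),cv2.MORPH_OPEN,np.ones((3,3)))>0
ctr,sz,a=cv2.minAreaRect(pc(m).astype(np.float32));print('plate rect',ctr,sz,a,'ctr',o+ex*ctr[0]/1e3+ey*ctr[1]/1e3)
# slot: points below the plate surface within 40mm of centre -> direction
g=pc(ok);hh=h[ok]*1000
k=(hh<-12)&(np.linalg.norm(g-ctr,axis=1)<40)
if k.sum()>20:
    r=cv2.minAreaRect(g[k].astype(np.float32));print('slot pts',k.sum(),r)
for lo,hi in ((28,45),(45,60),(60,75),(75,95)):
    k=(hh>lo)&(hh<hi)&(np.linalg.norm(g-ctr,axis=1)<60)
    if k.sum()>8:
        r=cv2.minAreaRect(g[k].astype(np.float32));print(lo,k.sum(),g[k].mean(0),hh[k].max(),r)
print('ex',ex,'ey',ey,'o',o)
```

```text
plate n [-0.07253411  0.41576597  0.90657458] 24.963805854127784 5537 0.0006512606742831614
plate rect (-0.5892562866210938, -3.5584144592285156) (88.33283233642578, 88.28601837158203) 13.780714988708496 ctr [ 0.63901026 -0.18295738  0.07857083]
slot pts 428 ((1.1205596923828125, -13.093915939331055), (77.52154541015625, 26.442411422729492), 7.308435440063477)
28 263 [4.53890104 3.99025575] 44.96677436973869 ((1.031163215637207, 6.099688529968262), (28.582815170288086, 27.18051528930664), 71.40013885498047)
45 55 [ 3.62524578 11.09421507] 59.92519546870187 ((4.944594860076904, 6.889418601989746), (8.818110466003418, 33.660919189453125), 17.991975784301758)
60 60 [ 3.52150064 13.35894156] 74.38001101067914 ((4.739005088806152, 10.116764068603516), (9.872932434082031, 29.78663444519043), 22.71333885192871)
75 721 [0.13931298 6.85893083] 84.48465520526571 ((-0.10274457931518555, 6.115270614624023), (12.084267616271973, 34.14141082763672), 0.9712880849838257)
ex [ 0.98512083  0.17186318 -0.        ] ey [-0.15580679  0.8930855  -0.42204566] o [ 0.63903632 -0.17967814  0.07706901]
```

```bash
cat > g.py <<'E'
from h import *
n=np.array([-.07253,.41577,.90657]);n/=np.linalg.norm(n)
ex=np.array([.98512,.17186,0]);ey=np.cross(n,ex)
S=np.array([.6390,-.1830,.0786])
a0=np.radians(.97);aS=np.radians(13.78)
def inpl(a):return np.cos(a)*ex+np.sin(a)*ey
E
python3 - <<'E'
from g import *
print(np.round(bot.sense()['joint_positions'],2))
kz=n+0.0735*ey+.004*ex;kz/=np.linalg.norm(kz)
R1=axes(-kz,inpl(a0));G=S-.049*n+kz*(.049+.062);t=G-kz*.019;print(t)
up=t+kz*.07
plan(up,R1);plan(t,R1,up,R1,vmax=20)
E
```

```text
[-0.47  0.67  0.61  1.67  0.09  0.82 -0.03]
[ 0.63521005 -0.15913924  0.11451138]
2 rows travel [0.0052, -0.0038, 0.0192] rot [-0.23, -2.05, -4.82]
4 rows travel [0.0, -0.0, 0.0175] rot [0.0, 0.0, 0.0]
```

```bash
python3 -m handwheel '[{"travel":[0.0052,-0.0038,0.0192],"rot":[-0.23,-2.05,-4.82],"hand":-1},{"travel":[0.0052,-0.0038,0.0192],"rot":[-0.23,-2.05,-4.82],"hand":-1},{"travel":[0,0,0.0175],"rot":[0,0,0],"hand":-1},{"travel":[0,0,0.0175],"rot":[0,0,0],"hand":-1},{"travel":[0,0,0.0175],"rot":[0,0,0],"hand":-0.4},{"travel":[0,0,0.0175],"rot":[0,0,0],"hand":-0.4},{"travel":[0,0,0],"rot":[0,0,0],"hand":-0.4},{"travel":[0,0,0],"rot":[0,0,0],"hand":-0.4}]' 30
python3 - <<'E'
from h import *
P=bot.camera_params('wrist')
p,d=bot.grab_frame('wrist');cv2.imwrite('pics/w2.png',p[:,:,::-1])
E
```

```text
time: 4.3
eef_pos: [0.6344, -0.1605, 0.1142]
tcp_rot: [1.735, 2.095, -0.467]
contact_force: [0.1, -0.3, 0.1]
gripper_width: 0.0709
grip_force: 0.0
```

View pics/w2.png

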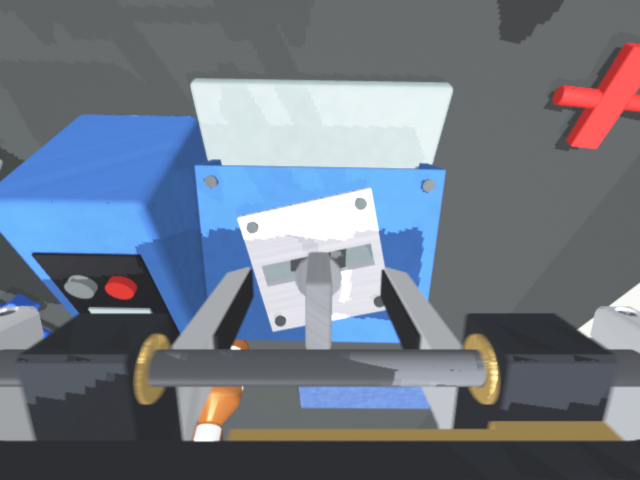

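Handle (318,300) sits centred between the fingers, edge-on. I close on it.

```bash
python3 -m handwheel '[{"travel":[0,0,0],"rot":[0,0,0],"hand":1},{"travel":[0,0,0],"rot":[0,0,0],"hand":1},{"travel":[0,0,0],"rot":[0,0,0],"hand":1},{"travel":[0,0,0],"rot":[0,0,0],"hand":1},{"travel":[0,0,0],"rot":[0,0,0],"hand":1},{"travel":[0,0,0],"rot":[0,0,0],"hand":1},{"travel":[0,0,0],"rot":[0,0,0],"hand":1},{"travel":[0,0,0],"rot":[0,0,0],"hand":1}]' 30
python3 - <<'E'
from g import *
p,R=cur();kz=-R.as_matrix()[:,2];print('key y-ish closing angle',np.degrees(np.arctan2(R.as_matrix()[:,1]@ey,R.as_matrix()[:,1]@ex)),'tilt',kz@ex,kz@ey)
# target: straight on axis, lifted 5 mm, grip h 62+5
Rt=axes(-n,inpl(a0)); t=S+n*(.062+.005-.019)
plan(t,Rt,N=4)
R2=axes(-n,inpl(aS-np.pi/2)); plan(t,R2,t,Rt,wmax=6.5)
E
```

```text
time: 5.02
eef_pos: [0.6347, -0.1608, 0.1145]
tcp_rot: [1.735, 2.094, -0.466]
contact_force: [0.9, 0.2, 0.2]
gripper_width: 0.0155
grip_force: 0.0
key y-ish closing angle 0.8549622686406396 tilt 0.005416536817857913 0.07427610727423212
4 rows travel [-0.0014, 0.0001, -0.0014] rot [-0.09, 1.06, -0.03]
12 rows travel [0.0, 0.0, 0.0] rot [0.0, 0.0, 6.43]
```

```bash
python3 -m handwheel '[{"travel":[0,0,0],"rot":[0,0,0],"hand":1},{"travel":[0,0,0],"rot":[0,0,0],"hand":1},{"travel":[0,0,0],"rot":[0,0,0],"hand":1}]' 30
python3 -m handwheel '[{"travel":[-0.0014,0.0001,-0.0014],"rot":[-0.09,1.06,0],"hand":1},{"travel":[-0.0014,0.0001,-0.0014],"rot":[-0.09,1.06,0],"hand":1},{"travel":[-0.0014,0.0001,-0.0014],"rot":[-0.09,1.06,0],"hand":1},{"travel":[-0.0014,0.0001,-0.0014],"rot":[-0.09,1.06,0],"hand":1},{"travel":[0,0,0],"rot":[0,0,0],"hand":1}]'
python3 - <<'E'
from g import *
p,R=cur();kz=-R.as_matrix()[:,2];print('tilt',kz@ex,kz@ey,'off',(p-S)@ex,(p-S)@ey,(p-S)@n)
t=S+n*(.062+.005-.019)
R2=axes(-n,inpl(aS-np.pi/2)); plan(t,R2,wmax=6.5)
print(bot.sense()['moment'])
E
```

```text
time: 5.27
eef_pos: [0.6349, -0.1608, 0.1145]
tcp_rot: [1.735, 2.094, -0.466]
contact_force: [-0.1, 0.1, 0.2]
gripper_width: 0.0117
grip_force: 30.0
time: 5.68
eef_pos: [0.6356, -0.1644, 0.1232]
tcp_rot: [1.779, 2.141, -0.397]
contact_force: [-0.2, 0.9, -1.1]
gripper_width: 0.0117
grip_force: 30.0
tilt -0.00034357815269647025 -0.0017091654492762003 off -0.0001074751444745018 -0.0016846038580658402 0.0483995582631652
12 rows travel [0.0001, -0.0001, 0.0] rot [-0.0, -0.01, 6.41]
[ 0.46384973  0.18186517 -0.00360891]
```

```bash
python3 -m handwheel '[{"travel":[0.0001,-0.0001,0],"rot":[0,0,6.41],"hand":1},{"travel":[0.0001,-0.0001,0],"rot":[0,0,6.41],"hand":1},{"travel":[0.0001,-0.0001,0],"rot":[0,0,6.41],"hand":1},{"travel":[0.0001,-0.0001,0],"rot":[0,0,6.41],"hand":1},{"travel":[0.0001,-0.0001,0],"rot":[0,0,6.41],"hand":1},{"travel":[0.0001,-0.0001,0],"rot":[0,0,6.41],"hand":1}]'
python3 -m handwheel '[{"travel":[0.0001,-0.0001,0],"rot":[0,0,6.41],"hand":1},{"travel":[0.0001,-0.0001,0],"rot":[0,0,6.41],"hand":1},{"travel":[0.0001,-0.0001,0],"rot":[0,0,6.41],"hand":1},{"travel":[0.0001,-0.0001,0],"rot":[0,0,6.41],"hand":1},{"travel":[0.0001,-0.0001,0],"rot":[0,0,6.41],"hand":1},{"travel":[0.0001,-0.0001,0],"rot":[0,0,6.41],"hand":1},{"travel":[0,0,0],"rot":[0,0,0],"hand":1}]'
python3 - <<'E'
from g import *
p,R=cur();M=R.as_matrix();kz=-M[:,2];print('tilt',kz@ex,kz@ey,'off',(p-S)@ex,(p-S)@ey,(p-S)@n, np.degrees(np.arctan2(M[:,1]@ey,M[:,1]@ex)),'want',-76.22)
print(bot.sense()['moment'])
P=bot.camera_params('wrist');im,d=bot.grab_frame('wrist');cv2.imwrite('pics/w3.png',im[:,:,::-1])
plan(S+n*(.062+.005-.019),axes(-n,inpl(aS-np.pi/2)),N=2)
E
```

```text
time: 6.18
eef_pos: [0.6351, -0.1628, 0.1219]
tcp_rot: [2.338, 1.404, -0.217]
contact_force: [-0.8, -1.3, -1.0]
gripper_width: 0.0119
grip_force: 30.0
time: 6.77
eef_pos: [0.6354, -0.1626, 0.1219]
tcp_rot: [2.647, 0.555, -0.02]
contact_force: [1.3, -1.5, -0.6]
gripper_width: 0.0119
grip_force: 30.0
tilt -1.1244004631270438e-06 0.0019525340145495672 off -5.4992676922343704e-05 0.00048623057977991737 0.047943441232291106 -76.22248695796348 want -76.22
[-0.22057454  0.05734584  0.00608593]
2 rows travel [-0.0001, 0.0003, -0.0] rot [0.05, 0.01, 0.14]
```

View pics/w3.png

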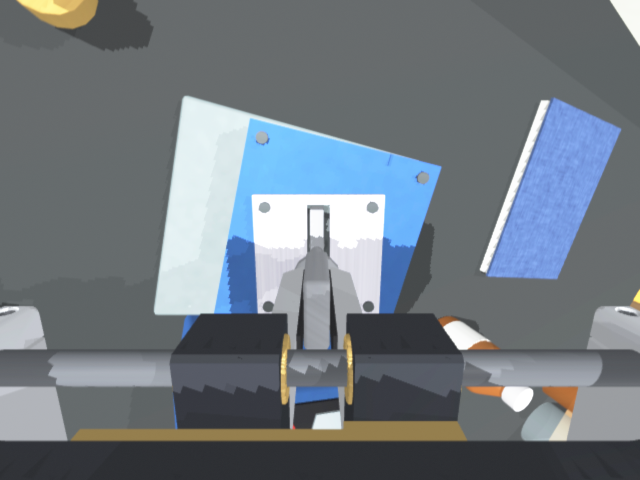

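The plate is square in the picture. The bar (310–323, 225) shows inside the slot (307–330, 205–260), so it's aligned. I draw it out.

```bash
python3 -m handwheel '[{"travel":[0,0.0003,-0.006],"rot":[0,0,0],"hand":1},{"travel":[0,0,-0.006],"rot":[0,0,0],"hand":1},{"travel":[0,0,-0.006],"rot":[0,0,0],"hand":1},{"travel":[0,0,-0.006],"rot":[0,0,0],"hand":1}]'
python3 -m handwheel '[{"travel":[0,0,-0.008],"rot":[0,0,0],"hand":1},{"travel":[0,0,-0.008],"rot":[0,0,0],"hand":1},{"travel":[0,0,-0.008],"rot":[0,0,0],"hand":1},{"travel":[0,0,-0.008],"rot":[0,0,0],"hand":1},{"travel":[0,0,-0.01],"rot":[0,0,0],"hand":1},{"travel":[0,0,-0.01],"rot":[0,0,0],"hand":1},{"travel":[0,0,-0.01],"rot":[0,0,0],"hand":1},{"travel":[0,0,-0.01],"rot":[0,0,0],"hand":1},{"travel":[0,0,-0.01],"rot":[0,0,0],"hand":1},{"travel":[0,0,0],"rot":[0,0,0],"hand":1},{"travel":[0,0,0],"rot":[0,0,0],"hand":1}]'
```

```text
time: 7.15
eef_pos: [0.6332, -0.1511, 0.1437]
tcp_rot: [2.649, 0.56, -0.022]
contact_force: [3.9, -6.7, -14.9]
gripper_width: 0.0115
grip_force: 30.0
time: 8.07
eef_pos: [0.6279, -0.1174, 0.2182]
tcp_rot: [2.647, 0.56, -0.02]
contact_force: [0.7, 0.8, -1.4]
gripper_width: 0.0117
grip_force: 30.0
```

Run:
```python
from g import *
for t in ["key_foot","key_collar","key_grip"]:
    bot.grab_frame('scene')
    print(t,[(np.round(r['at'],4).tolist(),round(r['score'],2)) for r in bot.mark_of('scene',t)][:5])
# stand from first top+scene views
for cam in ('top','scene'):
    z=np.load(cam+'0.npz');c=cloud(cam,z['d'])
    near=np.linalg.norm(c[...,:2]-[.585,.205],axis=2)<.085
    zz=c[...,2][near&(c[...,2]>.118)&(c[...,2]<.145)];zt=np.median(zz)
    m=near&(abs(c[...,2]-zt)<.004);pts=(c[m][:,:2]*1000).astype(np.float32)
    ctr,sz,a=cv2.minAreaRect(pts);print(cam,m.sum(),zt,ctr,sz,a,near.sum(),np.percentile(c[...,2][near],[50,90,99,100]))
    th=np.radians(a-90);ux=np.array([np.cos(th),np.sin(th)]);uy=np.array([-ux[1],ux[0]])
    if ux[0]<0: ux,uy=-ux,-uy
    q=(pts-ctr)@np.c_[ux,uy]
    for lo in range(-55,55,8):
        k=(q[:,0]>=lo)&(q[:,0]<lo+8);y=np.sort(q[k,1])
        if len(y)>5:
            g=np.diff(y);i=g.argmax();print(lo,len(y),y[[0,-1]].round(1),'gap',y[i:i+2].round(1))
R1=axes(np.array([0,0,-1.]),np.array([.947,-.322,0]))
p,R=cur(); p1=p+n*.02
plan(np.array([.47,.243,.28]),R1,p1,R)
```

```text
key_foot [([0.2182, -0.0924, 0.0053], 0.93), ([0.275, -0.3883, 0.0091], 0.87), ([0.6361, -0.1589, 0.1279], 0.8), ([0.5428, 0.0255, 0.0058], 0.8), ([0.7774, -0.0692, 0.0069], 0.61)]
key_collar [([0.6319, -0.121, 0.2065], 0.8), ([0.8666, -0.0602, 0.0138], 0.79), ([0.3254, -0.1603, 0.0202], 0.68), ([0.3635, -0.4753, 0.0206], 0.66), ([0.4599, 0.0034, 0.0139], 0.64)]
key_grip [([0.3942, -0.5019, 0.0236], 0.88), ([0.363, -0.1833, 0.0233], 0.82), ([0.6271, -0.1052, 0.2334], 0.74), ([0.4303, -0.0101, 0.0143], 0.74), ([0.8988, -0.0599, 0.0188], 0.58)]
top 907 0.1305737659860272 (589.2509765625, 203.0316619873047) (61.78911590576172, 100.06587219238281) 71.40264129638672 3530 [0.01185671 0.13156362 0.13524956 0.13793899]
-55 28 [-29.9  27.9] gap [-8.1  8. ]
-47 63 [-30.3  28.8] gap [-8.7  8.3]
-39 61 [-30.9  29. ] gap [-9.3  8. ]
-31 58 [-30.5  30.9] gap [-8.5  7.3]
-23 58 [-30.1  29.8] gap [-8.8  8.1]
-15 62 [-30.   29.7] gap [-8.6  7.3]
-7 70 [-30.5  29.1] gap [-1.9  4.3]
1 82 [-29.9  30.2] gap [11.4 13.7]
9 81 [-30.4  29.6] gap [17.2 20.1]
17 82 [-30.2  29.4] gap [-6.2 -4.1]
25 83 [-29.9  2
[... 184 characters left out ...]
.35025024414062) (63.296634674072266, 104.32925415039062) 70.61307525634766 3548 [0.01296014 0.1285611  0.13058734 0.13269096]
-55 18 [-24.6  26.2] gap [-9.   6.8]
-47 47 [-30.7  28. ] gap [-7.1  8.3]
-39 46 [-30.5  28.4] gap [-6.3  6.2]
-31 46 [-30.7  28.6] gap [-9.8  7.6]
-23 50 [-31.6  30.8] gap [-8.6  8.2]
-15 48 [-31.6  29.2] gap [-8.1  8.5]
-7 47 [-29.4  31.6] gap [2.4 8.2]
1 59 [-29.9  29.7] gap [21.9 25.4]
9 63 [-29.8  29.4] gap [16.4 20.9]
17 69 [-29.1  29.9] gap [-17.4 -14.6]
25 63 [-29.5  30.6] gap [24.7 27.7]
33 68 [-29.6  30.4] gap [ 8.9 11.4]
41 70 [-29.8  31.6] gap [-2.5  0.4]
49 34 [-28.6  29.9] gap [15.2 19.5]
11 rows travel [0.0126, -0.0319, -0.0126] rot [1.85, 1.43, -4.24]
```

The key is out: foot about 55 mm above the guard. On to the stand.

```bash
python3 -m handwheel '[{"travel":[0,0,-0.02],"rot":[0,0,0],"hand":1},{"travel":[0.0126,-0.0319,-0.0126],"rot":[1.85,1.43,-4.24],"hand":1},{"travel":[0.0126,-0.0319,-0.0126],"rot":[1.85,1.43,-4.24],"hand":1},{"travel":[0.0126,-0.0319,-0.0126],"rot":[1.85,1.43,-4.24],"hand":1},{"travel":[0.0126,-0.0319,-0.0126],"rot":[1.85,1.43,-4.24],"hand":1},{"travel":[0.0126,-0.0319,-0.0126],"rot":[1.85,1.43,-4.24],"hand":1},{"travel":[0.0126,-0.0319,-0.0126],"rot":[1.85,1.43,-4.24],"hand":1},{"travel":[0.0126,-0.0319,-0.0126],"rot":[1.85,1.43,-4.24],"hand":1},{"travel":[0.0126,-0.0319,-0.0126],"rot":[1.85,1.43,-4.24],"hand":1},{"travel":[0.0126,-0.0319,-0.0126],"rot":[1.85,1.43,-4.24],"hand":1},{"travel":[0.0126,-0.0319,-0.0126],"rot":[1.85,1.43,-4.24],"hand":1},{"travel":[0.0126,-0.0319,-0.0126],"rot":[1.85,1.43,-4.24],"hand":1}]'
python3 - <<'E'
from g import *
R1=axes(np.array([0,0,-1.]),np.array([.947,-.322,0]))
u=np.array([.947,-.322,0]);t=np.array([.571,.2087,0])-.075*u;t[2]=.165
plan(np.r_[t[:2],.205],R1)
E
```

```text
time: 9.37
eef_pos: [0.4696, 0.2443, 0.2806]
tcp_rot: [-2.549, -1.834, 0.0]
contact_force: [0.4, 0.1, -1.2]
gripper_width: 0.0118
grip_force: 30.0
3 rows travel [-0.0004, 0.0108, 0.0252] rot [-0.02, -0.02, 0.08]
```

```bash
python3 -m handwheel '[{"travel":[-0.0004,0.0108,0.0252],"rot":[0,0,0],"hand":1},{"travel":[-0.0004,0.0108,0.0252],"rot":[0,0,0],"hand":1},{"travel":[-0.0004,0.0108,0.0252],"rot":[0,0,0],"hand":1},{"travel":[0,0,0],"rot":[0,0,0],"hand":1},{"travel":[0,0,0],"rot":[0,0,0],"hand":1}]'
python3 - <<'E'
from g import *
p,R=cur();print(p)
u=np.array([.947,-.322]);w=np.array([.322,.947])
for cam in ('scene','wrist'):
    P=bot.camera_params(cam);im,d=bot.grab_frame(cam);cv2.imwrite(f'pics/{cam}4.png',im[:,:,::-1]);c=cloud(cam,d,P)
    for t in ["key_foot","key_collar","key_bar","stand_notch"]:
        print(cam,t,[((np.array(r['at'])-p).round(4).tolist(),round(r['score'],2)) for r in bot.mark_of(cam,t) if np.linalg.norm(np.array(r['at'])-p)<.2][:2])
    near=(d>0)&(np.linalg.norm(c[...,:2]-p[:2],axis=2)<.036)
    o=P['pose'][:3,3]
    for lo in range(80,215,8):
        k=near&(c[...,2]*1000>=lo)&(c[...,2]*1000<lo+8)
        if k.sum()>3:
            q=c[k][:,:2]-p[:2];a=q@u*1e3;b=q@w*1e3
            print(lo,k.sum(),'u',np.percentile(a,[3,50,97]).round(1),'w',np.percentile(b,[3,50,97]).round(1))
    print('cam dir',((o-p)/np.linalg.norm(o-p)).round(2))
E
```

```text
time: 9.78
eef_pos: [0.5005, 0.2306, 0.204]
tcp_rot: [2.555, 1.828, -0.005]
contact_force: [1.2, -0.9, -0.1]
gripper_width: 0.0119
grip_force: 30.0
[0.50052136 0.23056562 0.20399333]
scene key_foot [([-0.0025, 0.001, -0.105], 0.83)]
scene key_collar [([0.0029, 0.0026, -0.0121], 0.65)]
scene key_bar [([0.0045, -0.0021, -0.0676], 0.7)]
scene stand_notch [([0.0667, -0.0221, -0.0747], 0.6)]
104 15 u [0.1 4.6 6.5] w [-8.3 -4.2  2.1]
112 13 u [-0.6  4.   5.5] w [-7.1 -4.5  1.6]
120 28 u [-0.6  4.2  6.4] w [-31.5  -3.8  28.6]
128 68 u [-0.8  4.4  7. ] w [-32.8  -3.   27.8]
136 91 u [-4.6  4.   7.8] w [-32.3  -1.1  29.8]
144 39 u [-3.2  2.3  6. ] w [-31.2  -5.1  19.3]
152 12 u [-0.1  3.1  5.9] w [-6.2 -2.1  1.1]
160 12 u [-2.5  3.2  4.1] w [-6.  -3.3  3.1]
168 13 u [-0.4  4.3  5.9] w [-5.7 -3.8  1.4]
176 13 u [-1.7  3.6  6.6] w [-4.7 -3.1  3.1]
184 12 u [-1.2 10.1 12.4] w [-13.8  -6.9   7.7]
192 48 u [ 0.3  6.4 13.8] w [-16.   -3.   13.4]
200 26 u [-3.7  6.4 13.2] w [-17.  -12.3   8.6]
208 41 u [-3.7  9.3 18.7] w [-16.9  -9.3   7.1]
cam dir [ 0.51 -0.69  0.51]
wrist key_foot [([0.0041, 0.0025, -0.0977], 0.69)]
wrist key_collar [([0.0018, 0.0037, -0.008], 0.8)]
wrist key_bar [([0.0018, -0.0045, -0.0632], 0.72)]
wrist stand_notch [([0.0697, -0.0206, -0.0697], 0.74)]
120 5 u [-5.4 -5.3  5.1] w [2.  2.5 2.6]
128 14 u [-4.   0.5  5.1] w [33.7 34.3 34.4]
136 28 u [-4.2  0.1  4.7] w [29.5 34.3 34.5]
144 566 u [-4.2  0.5  5.2] w [ 6.3 19.8 33.7]
152 19 u [-2.3  0.9  3.3] w [6.3 7.  7.5]
192 155 u [-11.2   1.9  11.8] w [ 8.7 11.6 19.3]
200 120 u [-9.2 -0.1  9.8] w [10.4 19.4 19.8]
208 271 u [-15.    0.7  16.2] w [10.7 12.1 19.8]
cam dir [0.12 0.36 0.92]
```

View pics/wrist4.png

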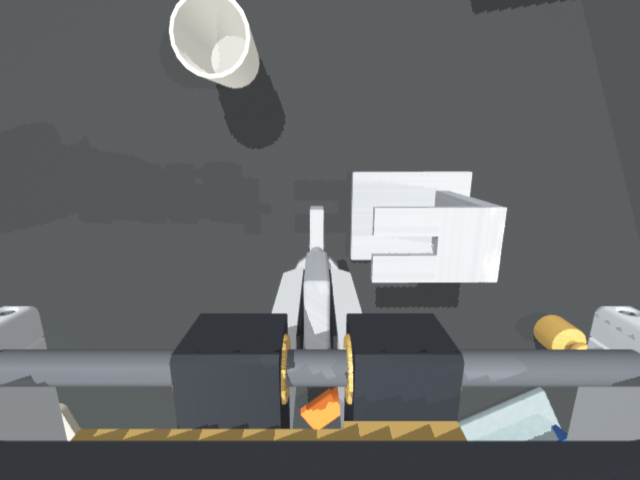

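The wrist view shows the key hanging vertical at (317,230), and the fork plate at columns 372–500 with its notch along row ~244. I measure both relative to each other in that same camera.

```bash
cat > m.py <<'E'
from g import *
p,R=cur();print(p)
P=bot.camera_params('wrist');im,d=bot.grab_frame('wrist');c=cloud('wrist',d,P)
m=(np.linalg.norm(c[...,:2]-[.59,.202],axis=2)<.085)&(abs(c[...,2]-.13)<.012);zt=np.median(c[m][:,2])
m&=abs(c[...,2]-zt)<.004
pts=(c[m][:,:2]*1000).astype(np.float32);ctr,sz,a=cv2.minAreaRect(pts);print('fork',m.sum(),zt,ctr,sz,a)
th=np.radians(a if abs((a+18.7+90)%180-90)<20 else a-90);ux=np.array([np.cos(th),np.sin(th)]);ux*=np.sign(ux[0]);uy=np.array([-ux[1],ux[0]])
q=(pts-ctr)@np.c_[ux,uy]
for lo in range(-52,-12,8):
    k=(q[:,0]>=lo)&(q[:,0]<lo+8);y=np.sort(q[k,1])
    if len(y)>5: g=np.diff(y);i=g.argmax();print(lo,'gap',y[i:i+2].round(1))
N=np.array(ctr)/1e3-.020*ux;print('notch',N,'ang',np.degrees(np.arctan2(ux[1],ux[0])))
rel=c-p
k=(d>0)&(np.linalg.norm(rel[...,:2],axis=2)<.036)
for lo in np.arange(-.082,-.004,.004):
    j=k&(rel[...,2]>=lo)&(rel[...,2]<lo+.004)
    if j.sum()>4:
        b=rel[j][:,:2]@uy*1e3;a_=rel[j][:,:2]@ux*1e3;print(round(lo,3),j.sum(),'u',np.percentile(a_,[3,50,97]).round(1),'w',np.percentile(b,[3,50,97]).round(1))
j=k&(rel[...,2]<-.05)&(rel[...,2]>-.07);j&=(abs(rel[...,:2]@uy-.02)<.01);print('bar top rel z',np.percentile(rel[j][:,2],[20,50,80]))
print('TCP in notch frame',(p[:2]-N)@ux,(p[:2]-N)@uy)
E
python3 m.py
```

```text
[0.50101451 0.23209605 0.20535969]
fork 8611 0.12849955047920353 (591.2283325195312, 202.60134887695312) (60.64131546020508, 100.99702453613281) 71.52466583251953
-52 gap [-7.7  8.1]
-44 gap [-7.3  7.8]
-36 gap [-7.4  8. ]
-28 gap [-7.3  7.9]
-20 gap [-7.6  8.1]
notch [0.57225913 0.20893928] ang -18.47533416748047
-0.078 7 u [-5.3  0.7  5. ] w [ 6.5 32.  32.1]
-0.074 9 u [-4.1 -0.8  4.4] w [31.9 32.3 32.3]
-0.07 13 u [-4.1  0.   4.6] w [31.6 32.2 32.3]
-0.066 19 u [-4.4  0.7  5. ] w [ 6.5 32.2 32.5]
-0.062 542 u [-4.4  0.   5. ] w [ 4.4 18.3 31.5]
-0.058 15 u [-3.4  0.6  3.9] w [3.2 4.7 5.4]
-0.054 15 u [-2.6 -0.1  2.7] w [4.3 5.1 5.5]
-0.05 5 u [-2.  -0.1  1.2] w [5.3 5.3 5.4]
-0.014 34 u [-12.3  -6.4  11.7] w [ 5.8 10.5 12.4]
-0.01 127 u [-11.    1.7  11.6] w [ 7.   9.5 17.5]
-0.006 40 u [-5.4 -0.3  5.6] w [15.9 17.4 17.8]
bar top rel z [-0.06104762 -0.06048854 -0.05992362]
TCP in notch frame -0.07491097880899358 -0.0006138868909241923
```

```bash
python3 -m handwheel '[{"travel":[0.0002,0,0.014],"rot":[0,0,0],"hand":1},{"travel":[0.0002,0,0.014],"rot":[0,0,0],"hand":1},{"travel":[0,0,0.014],"rot":[0,0,0],"hand":1},{"travel":[0,0,0.014],"rot":[0,0,0],"hand":1},{"travel":[0,0,0],"rot":[0,0,0],"hand":1},{"travel":[0,0.012,0],"rot":[0,0,0],"hand":1},{"travel":[0,0.012,0],"rot":[0,0,0],"hand":1},{"travel":[0,0,0],"rot":[0,0,0],"hand":1},{"travel":[0,0,0],"rot":[0,0,0],"hand":1}]'; python3 m.py
```

```text
time: 11.08
eef_pos: [0.5258, 0.2237, 0.1498]
tcp_rot: [2.555, 1.827, 0.004]
contact_force: [-0.3, 0.2, -2.1]
gripper_width: 0.0116
grip_force: 30.0
[0.5257734  0.22371465 0.14980329]
fork 12863 0.12850272031521073 (591.2455444335938, 202.87246704101562) (60.97543716430664, 100.95755767822266) 71.04052734375
-52 gap [-8.2  7.3]
-44 gap [-7.9  7.4]
-36 gap [-7.7  7.3]
-28 gap [-8.   7.4]
-20 gap [-7.9  7.2]
notch [0.57233057 0.20937045] ang -18.95947265625
-0.078 5 u [-2.7  2.9  5. ] w [31.4 32.1 32.1]
-0.074 10 u [-4.3 -0.1  4.4] w [32.  32.2 32.4]
-0.07 13 u [-4.2 -0.1  4.5] w [31.8 32.2 32.4]
-0.066 25 u [-3.9  0.7  5.1] w [ 6.7 31.7 32.4]
-0.062 534 u [-4.4  0.3  5. ] w [ 4.5 18.4 31.5]
-0.058 22 u [-3.6  0.3  3.8] w [3.2 5.1 5.9]
-0.054 11 u [-2.6 -0.7  2.6] w [4.4 5.  5.4]
-0.05 5 u [-0.6  0.7  2. ] w [5.3 5.4 5.6]
-0.03 38 u [18.3 26.6 34.6] w [-7.4 -6.8 30.5]
-0.026 156 u [18.3 25.  33.9] w [-16.3  10.8  27.4]
-0.022 794 u [18.8 26.4 33.4] w [-17.9  13.   27.4]
-0.014 36 u [-11.8   6.9  11.6] w [ 7.  10.6 12.4]
-0.01 119 u [-11.   -1.8  11.5] w [ 6.8  9.3 17.2]
-0.006 46 u [-5.4 -0.4  5.8] w [15.9 17.5 17.8]
bar top rel z [-0.061023   -0.06045484 -0.05995628]
TCP in notch frame -0.04869180566952527 -0.0015603844695205882
```

```bash
python3 -m handwheel '[{"travel":[0.0006,0.009,0],"rot":[0,0,0],"hand":1},{"travel":[0,0.009,0],"rot":[0,0,0],"hand":1},{"travel":[0,0.009,0],"rot":[0,0,0],"hand":1},{"travel":[0,0.009,0],"rot":[0,0,0],"hand":1},{"travel":[0,0.008,0],"rot":[0,0,0],"hand":1},{"travel":[0,0,0],"rot":[0,0,0],"hand":1},{"travel":[0,0,0],"rot":[0,0,0],"hand":1}]'; python3 m.py | tail -8
python3 -m handwheel '[{"travel":[0,0,0.002],"rot":[0,0,0],"hand":1},{"travel":[0,0,0.002],"rot":[0,0,0],"hand":1},{"travel":[0,0,0],"rot":[0,0,0],"hand":1},{"travel":[0,0,0],"rot":[0,0,0],"hand":1}]'
```

```text
time: 11.72
eef_pos: [0.5661, 0.2103, 0.1487]
tcp_rot: [-2.554, -1.829, 0.0]
contact_force: [-1.4, 0.7, -1.5]
gripper_width: 0.0121
grip_force: 30.0
-0.03 53 u [-18.3   8.   26.2] w [-7.6 30.5 30.7]
-0.026 119 u [-23.    4.2  26.1] w [-7.5 30.7 30.9]
-0.022 3611 u [-22.    9.6  33.5] w [-13.3  17.4  30. ]
-0.014 35 u [-11.8  -6.4  11.6] w [ 7.2 10.5 12.8]
-0.01 121 u [-10.7   2.8  11.5] w [ 7.   9.4 17.4]
-0.006 45 u [-5.6  0.6  6.1] w [10.6 17.6 17.8]
bar top rel z [-0.06130783 -0.06073905 -0.06006004]
TCP in notch frame -0.006186402792536251 -0.0010254463842694808
time: 12.1
eef_pos: [0.5652, 0.2112, 0.1447]
tcp_rot: [-2.553, -1.83, 0.0]
contact_force: [-0.1, -0.5, -1.3]
gripper_width: 0.012
grip_force: 30.0
```

```bash
for i in 1; do python3 -m handwheel '[{"travel":[0,0,0.001],"rot":[0,0,0],"hand":1},{"travel":[0,0,0],"rot":[0,0,0],"hand":1},{"travel":[0,0,0],"rot":[0,0,0],"hand":1}]'; done; python3 m.py | grep -E "fork|bar|TCP"
```

```text
time: 12.35
eef_pos: [0.5657, 0.211, 0.1439]
tcp_rot: [-2.553, -1.83, -0.0]
contact_force: [0.7, -0.8, -1.7]
gripper_width: 0.0118
grip_force: 30.0
fork 10411 0.12854086870671277 (591.1114501953125, 202.65179443359375) (60.81294631958008, 100.38717651367188) 71.4170150756836
bar top rel z [-0.06108194 -0.06056844 -0.059946  ]
TCP in notch frame -0.006769325424396909 -0.00024382252876974501
```

```bash
python3 -m handwheel '[{"travel":[0,0,0.001],"rot":[0,0,0],"hand":1},{"travel":[0,0,0],"rot":[0,0,0],"hand":1},{"travel":[0,0,0],"rot":[0,0,0],"hand":1}]' | sed -n '2p;4p'; python3 -m handwheel '[{"travel":[0,0,0.0005],"rot":[0,0,0],"hand":1},{"travel":[0,0,0],"rot":[0,0,0],"hand":1},{"travel":[0,0,0],"rot":[0,0,0],"hand":1}]' | sed -n '2p;4p'
```

```text
eef_pos: [0.5659, 0.211, 0.143]
contact_force: [-0.3, 0.2, -1.6]
eef_pos: [0.5659, 0.211, 0.1429]
contact_force: [-0.9, -0.2, 4.2]
```

Contact: the weight is now on the prongs. I open a little and check before retreating.

```bash
python3 -m handwheel '[{"travel":[0,0,0],"rot":[0,0,0],"hand":0.4},{"travel":[0,0,0],"rot":[0,0,0],"hand":0.4},{"travel":[0,0,0],"rot":[0,0,0],"hand":0.4},{"travel":[0,0,0],"rot":[0,0,0],"hand":0.4},{"travel":[0,0,0],"rot":[0,0,0],"hand":0.4},{"travel":[0,0,0],"rot":[0,0,0],"hand":0.4}]'
python3 - <<'E'
from g import *
im,d=bot.grab_frame('wrist');cv2.imwrite('pics/w5.png',im[:,:,::-1])
E
```

```text
time: 13.4
eef_pos: [0.5657, 0.2109, 0.1423]
tcp_rot: [-2.553, -1.83, -0.0]
contact_force: [-0.2, 0.3, 0.2]
gripper_width: 0.0279
grip_force: 0.0
```

View pics/w5.png

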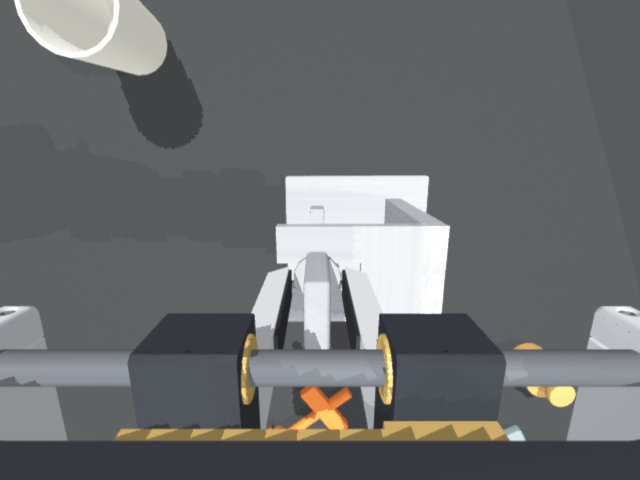

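The key stands upright at (318,275) between the open fingers, its collar on the prongs. I open a little more and retreat upward.

```bash
python3 -m handwheel '[{"travel":[0,0,0],"rot":[0,0,0],"hand":0},{"travel":[0,0,0],"rot":[0,0,0],"hand":0},{"travel":[0,0,-0.01],"rot":[0,0,0],"hand":0},{"travel":[0,0,-0.02],"rot":[0,0,0],"hand":0},{"travel":[0,0,-0.03],"rot":[0,0,0],"hand":0},{"travel":[0,0,-0.03],"rot":[0,0,0],"hand":0},{"travel":[0,0,-0.03],"rot":[0,0,0],"hand":0},{"travel":[0,0,0],"rot":[0,0,0],"hand":0},{"travel":[0,0,0],"rot":[0,0,0],"hand":0}]'
python3 - <<'E'
from g import *
im,d=bot.grab_frame('scene');cv2.imwrite('pics/s6.png',cv2.resize(im[150:300,340:480],None,fx=4,fy=4)[:,:,::-1])
c=cloud('scene',d);near=(d>0)&(np.linalg.norm(c[...,:2]-[.566,.211],axis=2)<.036)
for lo in range(40,185,12):
    k=near&(c[...,2]*1000>=lo)&(c[...,2]*1000<lo+12)
    if k.sum()>3:print(lo,k.sum(),np.median(c[k],0).round(4))
for t in ["key_collar","key_foot","key_grip"]:
    print(t,[(np.array(r['at']).round(4).tolist(),round(r['score'],2)) for r in bot.mark_of('scene',t) if np.linalg.norm(np.array(r['at'])[:2]-[.57,.21])<.06])
E
```

```text
time: 14.2
eef_pos: [0.5669, 0.211, 0.2649]
tcp_rot: [2.553, 1.83, 0.008]
contact_force: [-0.4, 0.5, -1.2]
gripper_width: 0.047
grip_force: 0.0
40 18 [0.5691 0.2071 0.0466]
52 20 [0.5696 0.2061 0.0577]
64 58 [0.5655 0.1948 0.0705]
76 66 [0.5623 0.1946 0.0817]
112 21 [0.5633 0.1845 0.1219]
124 287 [0.575  0.1998 0.1287]
136 62 [0.5695 0.2039 0.1419]
148 67 [0.5697 0.2048 0.1548]
160 65 [0.57   0.2041 0.1663]
172 98 [0.5683 0.207  0.1803]
key_collar [([0.5697, 0.2129, 0.1275], 0.62)]
key_foot [([0.5678, 0.2101, 0.0408], 0.79)]
key_grip [([0.5649, 0.212, 0.1614], 0.78)]
```

View pics/s6.png

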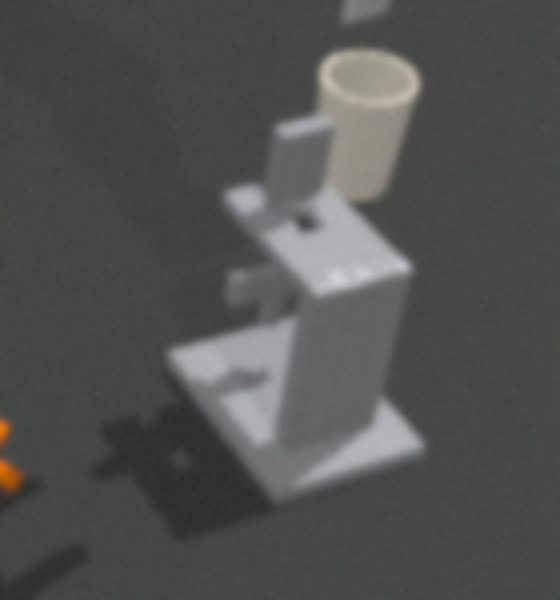

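The key hangs upright in the notch: handle at (300,165), bar below the plate at (260,285), and the gripper clear above. The beaker is untouched.

```bash
python3 -c "from cell import bot;print(bot.sign_off())"
```

```text
the job is handed in; nothing more can be done
None
```

The T-key was drawn out through the guard slot and now hangs upright by its collar in the stand's notch, let go. The bottle, weight and beaker were not touched, and the job was handed in at about 14 s on the robot's clock; no verdict came back.

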